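# Tip the counted insulators from the scale pan into their drawer bay

### The job

The three egg insulators on the scale pan are counted and ready to be put away. Open the drawer of the grey unit well out, take the pan there and tip it low over the drawer so that all three slide off its open front into the bay that already holds an egg insulator, not in with the knob insulator; do not pick up or touch these three with the gripper, nor let them fall from a height. Then stand the empty pan back on the scale, down between the lugs, leave the drawer fully shut, and do not disturb the oil can, the seal, the stamps and the tape roll standing about.

Things in the scene. Friction and masses are not known exactly. Their poses are not given: they have to be found in the camera images.
- pan_grip (a point): Scale pan's handle: centre of an upright oak bar, 16 mm thick (along x), 86 mm long (y), 30 mm tall, fixed across the pan on two side straps. The point is 87 mm above the pan's underside, 90 mm behind the lip of its open front and 80 mm ahead of its back. x points along the pan to the open front, y across, z up. The space between bar and pan floor is 69 mm high; the insulators under it are 39 mm.
- pan: The pan: loose polished sheet-steel tray, 170 mm long (x), 88 mm wide, walls 34 mm high, floor 3 mm thick, no wall at its front (+x) end; about 0.3 kg. Origin: middle of its underside. Porcelain begins to slide on it at a slope of about 15 to 24 degrees.
- egg_1_center (a point): Egg insulator, white waisted porcelain, 64 mm long (its y axis), 39 mm thick, about 0.1 kg, lying loose and crosswise on the pan behind the handle. This point is its centre.
- egg_2_center (a point): Second egg insulator, the same, on the pan under the handle: its centre.
- egg_3_center (a point): Third egg insulator, the same, on the pan near the open front: its centre.
- scale_plate (a point): Low grey bench scale, fixed, 215 x 112 x 40 mm. This point: centre of its aluminium plate, on top (40 mm above the bench); x along the scale (display on the -x end face), y across. Eight lugs stand 9 mm above the plate, inner faces 90 mm fore and aft and 49 mm to either side of this point, so the pan between them has 5 mm of play each way. The pan starts with its open front to +x.
- handle (a point): Centre of the drawer's handle: level round steel bar 10 mm thick, 100 mm long (y), 125 mm above the bench, 35 mm in front of the drawer's front (30 mm clear behind it). It moves with the drawer, which opens along this frame's -x. The drawer's front is 272 mm wide, 8 mm thick, and reaches 152 mm above the bench.
- drawer_unit: Fixed grey steel case of the drawer, 180 mm deep (x), 272 mm wide (y), 155 mm high. Origin: middle of its underside; its open front is at -x, 90 mm from the origin.
- drawer (a joint): How far the drawer is out: 0 fully shut, 0.14 m fully out against its stop. It runs freely (1.5 N of friction plus light damping) and stays where it is left; it may start up to 30 mm ajar.
- bay_left (a point): Left bay of the drawer (left as seen from in front, +y side): centre of its floor, 14 mm above the bench, 122 mm behind the handle bar. The bay is 157 mm long (x; the drawer's front is at -x), 122 mm wide (y); side, back and middle walls reach 95 mm above the bench. It moves with the drawer; fully out, its front 140 mm are clear of the case. 135 mm from its floor to the case's roof.
- bay_right (a point): Right bay of the drawer (-y side), the same size: centre of its floor.
- stock_egg_center (a point): Egg insulator already in the drawer, loose in one of the two bays (which one varies): its centre. Same kind as those on the pan. Hidden until the drawer is open.
- stock_knob_center (a point): Knob insulator already in the drawer, white porcelain, round, 40 mm across, 47 mm tall, loose in the other bay: its centre.
- oil_can: Bystander: small copper oil can, 63 mm across, 139 mm tall with a thin bent spout, standing upright; origin under its middle.
- ball_stamp: Bystander: turned wooden office seal with a ball handle, 68 mm across, 172 mm tall, standing; origin under its middle.
- round_stamp: Bystander: wooden rubber stamp with a square foot, 28 x 28 x 84 mm, standing; origin under its middle.
- long_stamp: Bystander: light wooden rubber stamp with a long foot, 25 x 62 x 76 mm, standing on top of the drawer unit towards its back; origin under its middle.
- tape_roll: Bystander: roll of black tape, 62 mm across, 19 mm tall, lying on top of the drawer unit towards its back; origin under its middle.
- egg_1: Egg insulator 1 again: the middle of its underside.
- egg_2: Egg insulator 2 again: the middle of its underside.
- egg_3: Egg insulator 3 again: the middle of its underside.

How it is judged:
By the outcome, as a careful person would: the job done as asked, in the order asked, and still so for the second after the job is handed in, with the robot touching nothing.
It also fails if it takes over 67 s, if anything falls off the work surface, if the arm or the gripper's body presses on something with over 40 N, if the wrist force passes 120 N, or if a joint passes its speed limit or range.

### The arm

A 7-joint arm with a two-finger parallel gripper is mounted at the origin on a cart in front of the work surface, level with it; the furniture and walls round the work are solid. World frame = base frame: x ahead of the robot, y to its left, z up, the work surface at z = 0. Lengths are in m, angles in rad, forces in N, time in s.
With the tool pointing down it reaches from about 0.425 to 0.825 m from the base axis. Payload 3.6 kg.
Tool frame: the origin (TCP) lies where the fingers leave the gripper's body, on its centre line; the fingertips stand 73 mm ahead of it and the grasp point (between the pads) lies 54 mm ahead of it; x points along the fingers, y is the direction in which the jaws open and shut, and the axes are right-handed (so a half turn about x gives the same grasp; the last joint's range is limited). The gripper opens to 85 mm and grips with 20 to 120 N. Pads are 22 mm wide; open, the fingers measure 114 mm over their backs; the gripper's body (76 mm by 85 mm) begins 54 mm behind the grasp point. The pads swing forward as they close: fully open they stand 13 mm farther back than shut.
Start: joints at [-1.224, 0.615, -0.013, 1.423, 0.008, 1.103, -0.04], TCP at [0.237, 0.605, 0.304] pointing down, gripper open.
Joint ranges: [-3.12, 3.12], [-0.3, 2.06], [-1.34, 1.32], [0.26, 2.42], [-1.36, 4.5], [0.01, 1.98], [-2.84, 2.84]. Speed limits (rad/s): [2.79, 2.79, 3.14, 3.14, 3.14, 3.14, 3.14].

### API

Orientations are given as a unit quaternion [x, y, z, w].
In Python, from station import arm, snapshot, camera_info, ticket gives the robot as it stands. Calls block until the motion is done:
- arm.movep(position, orientation): joint-space move of the TCP to a pose.
- arm.line_to(position, velocity=0.15, ori=None): straight line of the TCP; ori=None keeps the orientation; velocity is the mean speed in m/s.
- arm.move_j(angles): joint-space move.
- arm.move_gripper(opening, effort=None): opening from 0.0 (shut) to 1.0 (fully open); effort is the grip in N (None keeps the last); returns when the fingers have stopped.
- arm.pause(seconds).
- arm.ik(position, orientation): joint angles nearest the present ones, or None.
- snapshot(name): name is "scene" or "top" or "wrist"; returns the picture (400x640x3 uint8, blue, green, red); there is no depth.
- camera_info(name): a dict with "fx", "fy", "cx", "cy" (pixels), "dist_coeffs" ([k1, k2, p1, p2, k3] as OpenCV has them; the pictures are not rectified), "R" (3x3) and "t" (3): a world point X has camera coordinates R X + t; the wrist camera has in their place "T_tool_cam" (4x4, takes a point from camera to tool coordinates, whose origin is the TCP and whose axes are the tool frame's). Camera axes: x right, y down, z forward; pixel columns grow to the right and rows downward; lengths in m; the calibration is good to about 2 mm. A picture is of the moment at which its call begins: read the wrist's pose just before it. camera_info takes no time and is no camera call.
A pose or a line that the arm cannot do raises arm.MotionError and nothing moves.
- ticket.finish_job(): hands the job in, once; it reports no verdict.
Readings, each from a call of its own:
- arm.read_time(): time.
- arm.read_joint_positions(): joint angles.
- arm.read_dq(): joint speeds.
- arm.read_effort(): joint torques, N m.
- arm.read_tool_pos(): TCP position.
- arm.read_eef_rot(): TCP orientation.
- arm.read_ft_force(): force on the tool from outside, world axes, zero at the start.
- arm.read_wrist_torque(): the same for the moment, N m.
- arm.read_opening(): opening from 0.0 (shut) to 1.0 (fully open).
Only numpy, scipy, OpenCV 4.12 (cv2) and the standard library are available. Lean on these libraries where they do the work, as an engineer would, in place of code of your own. Each camera call takes 0.05 s, during which the arm holds its last target.

## Working session

There is one attempt and no reset: what is moved stays moved. The work goes in short steps, each a Python script; the robot and the scene stay as the last script left them, time stands still between calls to the robot, and variables do not carry over. Pictures are saved under pics/ and viewed, and the job is handed in when it is done.

```bash
ls; mkdir -p pics; python3 - <<'E'
from station import arm, snapshot, camera_info, ticket
import cv2
for n in ["scene","top","wrist"]:
    cv2.imwrite(f"pics/{n}0.png",snapshot(n)); print(n,camera_info(n))
print(arm.read_time(),arm.read_tool_pos(),arm.read_eef_rot(),arm.read_opening())
E
```

```text
pics
scene {'fx': 415.63840086735166, 'fy': 415.63840086735166, 'cx': 321.7456558457328, 'cy': 193.00019157051258, 'dist_coeffs': array([0.02643843, 0.        , 0.        , 0.        , 0.        ]), 'R': array([[-0.43513062, -0.90035391,  0.00491691],
       [-0.80324936,  0.38572243, -0.45388179],
       [ 0.40675768, -0.20144737, -0.89104834]]), 't': array([0.12807692, 0.54371746, 0.72069956])}
top {'fx': 399.63426607273334, 'fy': 399.63426607273334, 'cx': 324.03769496022346, 'cy': 204.82629132767065, 'dist_coeffs': array([0.01428031, 0.        , 0.        , 0.        , 0.        ]), 'R': array([[-0.11615072, -0.99322509, -0.0035957 ],
       [-0.96856238,  0.11406695, -0.22107838],
       [ 0.21999074, -0.02219575, -0.97524941]]), 't': array([-0.0582977 ,  0.58849901,  0.9516437 ])}
wrist {'fx': 352.7268105025186, 'fy': 352.7268105025186, 'cx': 316.7987852894527, 'cy': 195.22248181723754, 'dist_coeffs': array([-0.07369132,  0.        ,  0.        ,  0.        ,  0.        ]), 'T_tool_cam': array([[-1.13756007e-03, -2.62186253e-01,  9.65016619e-01,
        -7.04270109e-02],
       [ 9.99999349e-01, -2.17745507e-04,  1.11963818e-03,
         3.85375103e-04],
       [-8.34257078e-05,  9.65017265e-01,  2.62186331e-01,
        -6.56405419e-02],
       [ 0.00000000e+00,  0.00000000e+00,  0.00000000e+00,
         1.00000000e+00]])}
0.15 [0.2371596  0.60472748 0.30299896] [ 0.13066016  0.69492273 -0.13203964  0.69467681] 1.0016452281389832
```

View pics/scene0.png

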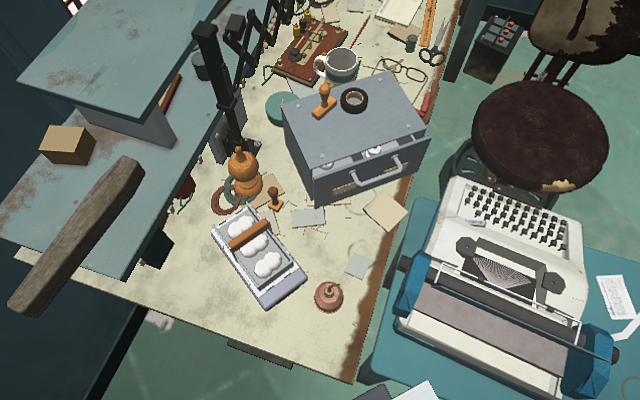

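View pics/top0.png

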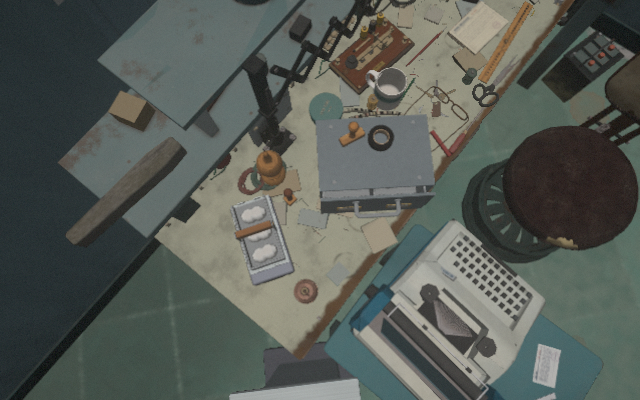

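View pics/wrist0.png

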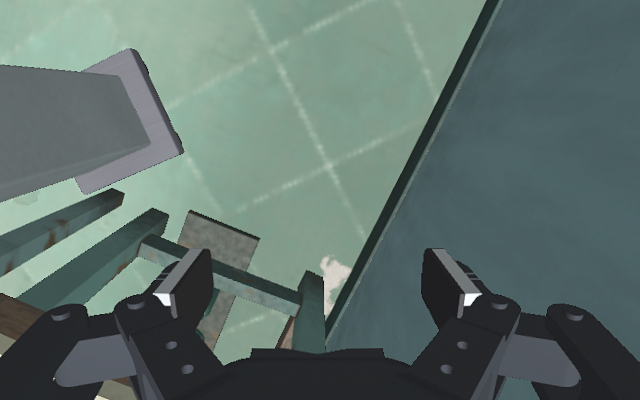

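```bash
cat > h.py <<'E'
import numpy as np, cv2
from scipy.spatial.transform import Rotation as Rn
from station import camera_info
def ray(name,uv,pose=None):
    c=camera_info(name); K=np.array([[c['fx'],0,c['cx']],[0,c['fy'],c['cy']],[0,0,1]])
    p=cv2.undistortPoints(np.array(uv,float).reshape(-1,1,2),K,np.array(c['dist_coeffs'])).reshape(-1,2)
    d=np.c_[p,np.ones(len(p))]
    if name=='wrist':
        T=np.array(c['T_tool_cam']); R=Rn.from_quat(pose[1]).as_matrix()
        return np.array(pose[0])+R@T[:3,3], (R@T[:3,:3]@d.T).T
    R=np.array(c['R']); t=np.array(c['t'])
    return -R.T@t, (R.T@d.T).T
def onplane(name,uv,z,pose=None):
    o,d=ray(name,uv,pose); return o+d*((z-o[2])/d[:,2])[:,None]
def tri(a,uva,b,uvb,pose=None):
    oa,da=ray(a,uva,pose); ob,db=ray(b,uvb,pose); out=[];gap=[]
    for x,y in zip(da,db):
        s=np.linalg.lstsq(np.c_[x,-y],ob-oa,rcond=None)[0]
        p=oa+s[0]*x;q=ob+s[1]*y; out.append((p+q)/2);gap.append(np.linalg.norm(p-q))
    return np.array(out),np.array(gap)
def proj(name,X):
    c=camera_info(name); K=np.array([[c['fx'],0,c['cx']],[0,c['fy'],c['cy']],[0,0,1]])
    return cv2.projectPoints(np.array(X,float).reshape(-1,1,3),cv2.Rodrigues(np.array(c['R']))[0],np.array(c['t']),K,np.array(c['dist_coeffs']))[0].reshape(-1,2)
E
python3 - <<'E'
import cv2
a=cv2.imread('pics/scene0.png');b=cv2.imread('pics/top0.png')
cv2.imwrite('pics/s1.png',cv2.resize(a[60:320,190:450],None,fx=3,fy=2.3*1,interpolation=cv2.INTER_CUBIC) if 0 else cv2.resize(a[60:325,190:450],(588,600),interpolation=cv2.INTER_CUBIC))
cv2.imwrite('pics/t1.png',cv2.resize(cv2.convertScaleAbs(b[100:310,220:440],alpha=1.6),(628,600),interpolation=cv2.INTER_CUBIC))
E
```

```text
(no output)
```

View pics/s1.png

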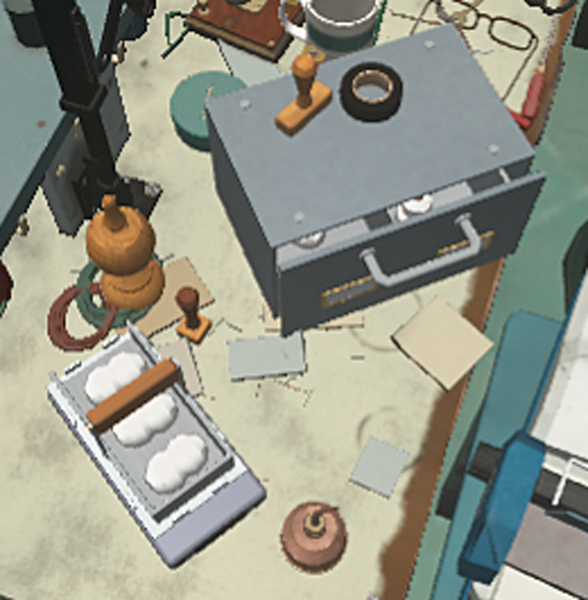

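View pics/t1.png

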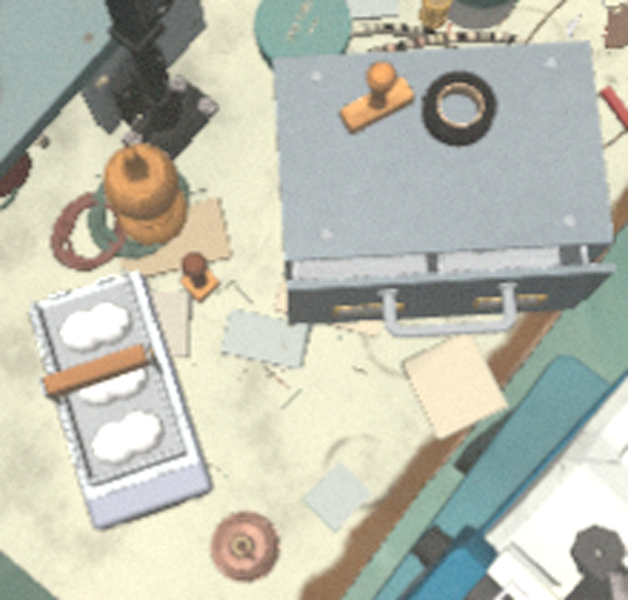

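```bash
python3 - <<'E'
from h import *
np.set_printoptions(precision=3,suppress=True)
for n in ['scene','top']: print(n,ray(n,[[320,200]])[0])
S=lambda p:np.array(p,float)*[260/588,265/600]+[190,60]
T=lambda p:np.array(p,float)*[220/628,210/600]+[220,100]
names=['handleL corner front','drawerfront TL','drawerfront TR','roof FL','roof FR','roof BL','roof BR','pan bar L','bar R','scale near L top','scale near R top','can base','round stamp top','seal top']
s=[(375,283),(278,283),(545,178),(275,248),(532,158),(208,100),(452,26),(92,424),(176,368),(163,548),(266,490),(315,520),(188,297),(110,205)]
t=[(390,328),(288,292),(612,268),(288,262),(612,242),(275,58),(590,42),(46,390),(146,352),(98,525),(212,490),(243,545),(193,262),(137,155)]
X,g=tri('scene',S(s),'top',T(t))
for n,x,e in zip(names,X,g): print(n,x,round(e,4))
print(onplane('top',T([(210,490),(98,527),(36,305),(140,272)]),.04))
print('roof',onplane('top',T([(288,262),(612,242),(275,58),(590,42)]),.155))
print('panTop',onplane('top',T([(40,305),(135,278)]),.077))
E
```

```text
scene [0.199 0.051 0.888]
top [ 0.354 -0.104  1.058]
handleL corner front [ 0.534 -0.198  0.12 ] 0.0059
drawerfront TL [ 0.575 -0.117  0.117] 0.0045
drawerfront TR [ 0.556 -0.386  0.144] 0.0008
roof FL [ 0.59  -0.12   0.157] 0.0019
roof FR [ 0.579 -0.388  0.145] 0.0033
roof BL [ 0.766 -0.13   0.162] 0.0001
roof BR [ 0.756 -0.401  0.147] 0.0018
pan bar L [0.51  0.086 0.143] 0.0015
bar R [0.534 0.004 0.128] 0.0007
scale near L top [0.405 0.069 0.072] 0.0118
scale near R top [ 0.423 -0.031  0.042] 0.0039
can base [ 0.372 -0.055  0.074] 0.0034
round stamp top [ 0.62  -0.038  0.077] 0.0
seal top [ 0.698 -0.004  0.153] 0.0044
[[ 0.422 -0.031  0.04 ]
 [ 0.401  0.07   0.04 ]
 [ 0.606  0.11   0.04 ]
 [ 0.626  0.013  0.04 ]]
roof [[ 0.59  -0.121  0.155]
 [ 0.575 -0.386  0.155]
 [ 0.769 -0.13   0.155]
 [ 0.752 -0.399  0.155]]
panTop [[0.597 0.099 0.077]
 [0.611 0.014 0.077]]
```

```bash
cat >> h.py <<'E'
def ori(jaw,down=(0,0,-1)):
    x=np.array(down,float);x/=np.linalg.norm(x); y=np.array(jaw,float); y-=x*(x@y); y/=np.linalg.norm(y)
    return Rn.from_matrix(np.c_[x,y,np.cross(x,y)]).as_quat()
def panpose(lip,fwd_deg,tilt_deg,s=1):
    """TCP pose when pan lip (underside front edge middle) is at lip; pan forward yaw & nose-down tilt"""
    a,b=np.radians([fwd_deg,tilt_deg]); f0=np.array([np.cos(a),np.sin(a),0]); z=np.array([0,0,1.])
    f=f0*np.cos(b)-z*np.sin(b); u=z*np.cos(b)+f0*np.sin(b)
    g=np.array(lip)-0.09*f+0.087*u
    return g+0.054*u, ori(s*f,-u)
E
python3 - <<'E'
from h import *
from station import arm
np.set_printoptions(precision=3,suppress=True)
print(Rn.from_quat(arm.read_eef_rot()).as_matrix())
d=np.radians(-3.5); dx=np.array([np.cos(d),np.sin(d),0]); 
for s in (1,-1):
    print('handle',s,[arm.ik(p,ori(s*dx)) for p in ([.53,-.253,.18],[.4,-.25,.18])])
    for a in (11.6,191.6):
      print('pan',s,a,arm.ik([.52,.044,.127+.054],ori(s*np.array([np.cos(np.radians(a)),np.sin(np.radians(a)),0]))))
    for fw in (-93.5,86.5,-3.5):
        for th in (0,20,40,50):
            p,q=panpose([.513,-.30,.08],fw,th,s); print(fw,th,s,p,arm.ik(p,q))
E
```

```text
[[-0.001  0.365  0.931]
 [-0.002  0.931 -0.365]
 [-1.    -0.002  0.   ]]
handle 1 [array([ 0.086,  0.719,  0.534,  1.758, -0.486,  0.799,  0.797]), array([ 0.173,  0.575,  0.502,  2.075, -0.479,  0.604,  0.947])]
pan 1 11.6 [-0.304  0.595  0.268  1.936 -0.25   0.642  0.324]
pan 1 191.6 [ 0.21   0.632 -0.515  1.92   0.463  0.709  2.764]
-93.5 0 1 [ 0.518 -0.21   0.221] [-0.14   0.698  0.807  1.806 -0.626  0.914 -0.681]
-93.5 20 1 [ 0.515 -0.264  0.243] [ 0.08   0.785  0.868  1.637 -0.834  1.36  -0.416]
-93.5 40 1 [ 0.512 -0.322  0.246] [ 0.318  0.923  0.83   1.436 -0.949  1.764 -0.32 ]
-93.5 50 1 [ 0.51 -0.35  0.24] [ 0.432  0.999  0.772  1.327 -0.992  1.93  -0.32 ]
86.5 0 1 [ 0.508 -0.39   0.221] [ 0.413  0.705  0.362  1.561 -0.29   0.93   2.381]
86.5 20 1 [ 0.511 -0.336  0.243] [0.207 0.603 0.344 1.743 0.198 0.688 1.845]
86.5 40 1 [ 0.514 -0.278  0.246] [-0.057  0.616  0.398  1.884  0.773  0.683  1.154]
86.5 50 1 [ 0.516 -0.25   0.24 ] [-0.165  0.665  0.401  1.932  0.99   0.775  0.859]
-3.5 0 1 [ 0.423 -0.295  0.221] [ 0.191  0.571  0.57   1.922 -0.432  0.772  0.943]
-3.5 20 1 [ 0.4
[... 822 characters left out ...]
 -0.568  1.584  2.445]
86.5 0 -1 [ 0.508 -0.39   0.221] [ 0.182  0.815  0.823  1.569 -0.66   1.055 -0.448]
86.5 20 -1 [ 0.511 -0.336  0.243] [-0.127  0.773  0.972  1.753 -0.488  0.736 -0.671]
86.5 40 -1 [ 0.514 -0.278  0.246] [-0.278  0.71   0.779  1.89   0.388  0.538 -1.634]
86.5 50 -1 [ 0.516 -0.25   0.24 ] [-0.425  0.799  0.864  1.939  0.584  0.532 -1.916]
-3.5 0 -1 [ 0.423 -0.295  0.221] [-0.091  0.784  1.133  1.929 -0.853  1.014 -1.762]
-3.5 20 -1 [ 0.477 -0.298  0.243] [-0.094  0.928  1.133  1.585 -0.56   1.372 -2.077]
-3.5 40 -1 [ 0.535 -0.301  0.246] [-0.031  1.123  1.131  1.211 -0.42   1.777 -2.188]
-3.5 50 -1 [ 0.563 -0.303  0.24 ] [ 0.056  1.163  0.94   1.008 -0.254  1.951 -2.321]
```

```bash
python3 - <<'E'
from h import *
from station import arm,snapshot
a=np.radians(11.6)
arm.movep([.50,.04,.36],ori([np.cos(a),np.sin(a),0]))
print(arm.read_time(),arm.read_joint_positions())
pose=(arm.read_tool_pos(),arm.read_eef_rot()); np.save('w1.npy',np.r_[pose[0],pose[1]]); print(pose)
cv2.imwrite('pics/w1.png',snapshot('wrist'))
E
```

```text
2.3833 [-0.42021077  0.34561286  0.40895648  1.76593294 -0.15550097  1.06208415
  0.24850238]
(array([0.50009984, 0.0415151 , 0.35977555]), array([ 0.44621081,  0.54881418, -0.44606542,  0.54838358]))
```

View pics/w1.png

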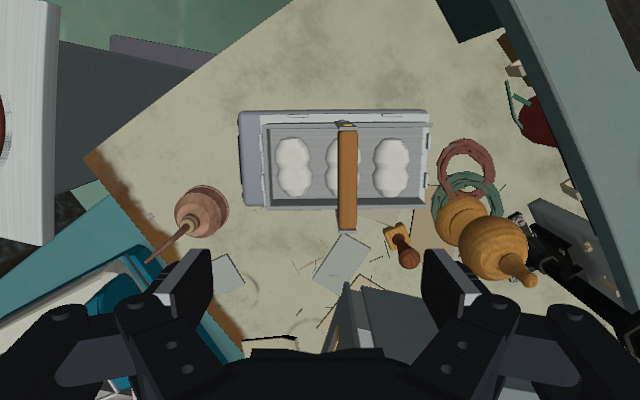

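```bash
python3 - <<'E'
import cv2
a=cv2.imread('pics/w1.png')
cv2.imwrite('pics/w1z.png',cv2.resize(a[95:245,230:440],(798,570),interpolation=cv2.INTER_CUBIC))
E
```

```text
(no output)
```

View pics/w1z.png

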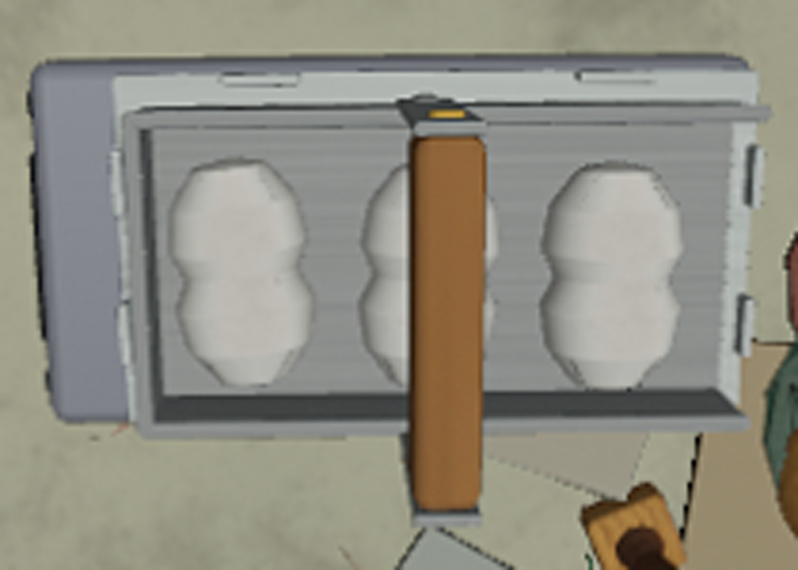

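```bash
python3 - <<'E'
from h import *
np.set_printoptions(precision=4,suppress=True)
w=np.load('w1.npy');pose=(w[:3],w[3:])
im=cv2.imread('pics/w1.png'); hsv=cv2.cvtColor(im,cv2.COLOR_BGR2HSV)
m=cv2.inRange(hsv,(5,110,60),(22,255,255)); m[:,:325]=0;m[:,370:]=0;m[:115]=0;m[236:]=0
c=max(cv2.findContours(m,cv2.RETR_EXTERNAL,cv2.CHAIN_APPROX_NONE)[0],key=cv2.contourArea); r=cv2.minAreaRect(c); print(r); b=cv2.boxPoints(r)
P=onplane('wrist',b,.142,pose); print(P,[np.linalg.norm(P[i]-P[i-1]) for i in range(4)],P.mean(0))
Z=lambda p:np.array(p,float)/3.8+[230,95]
print('bar',onplane('wrist',Z([(412,136),(485,136),(483,511),(413,511)]),.142,pose))
q=onplane('wrist',Z([(124,112),(768,112),(140,432),(748,425)]),.074,pose);print('pan rim',q,q.mean(0),np.degrees(np.arctan2(*(q[1]-q[0])[[1,0]])),np.degrees(np.arctan2(*(q[3]-q[2])[[1,0]])),np.linalg.norm(q[1]-q[0]),np.linalg.norm(q[2]-q[0]))
q=onplane('wrist',Z([(118,75),(755,72)]),.04,pose);print('plate',q,np.degrees(np.arctan2(*(q[1]-q[0])[[1,0]])),np.linalg.norm(q[1]-q[0]))
E
```

```text
((348.0, 179.5), (97.0, 18.0), 90.0)
[[0.5099 0.0866 0.142 ]
 [0.5242 0.0896 0.142 ]
 [0.5436 0.0085 0.142 ]
 [0.5282 0.0053 0.142 ]] [np.float64(0.08334019427923638), np.float64(0.014580902272667152), np.float64(0.08341813696645253), np.float64(0.015668488225034985)] [0.5265 0.0475 0.142 ]
bar [[0.5094 0.0867 0.142 ]
 [0.5246 0.0899 0.142 ]
 [0.544  0.0072 0.142 ]
 [0.5282 0.0039 0.142 ]]
pan rim [[ 0.4393  0.0728  0.074 ]
 [ 0.6053  0.1078  0.074 ]
 [ 0.4583 -0.013   0.074 ]
 [ 0.6242  0.0236  0.074 ]] [0.5317 0.0478 0.074 ] 11.917639579462362 12.434598202870474 0.16963819082405202 0.0878409331323988
plate [[0.4312 0.0795 0.04  ]
 [0.6096 0.1181 0.04  ]] 12.189022329682881 0.1825421625278927
```

```bash
python3 - <<'E'
from h import *
from station import arm,snapshot
np.set_printoptions(precision=4,suppress=True)
T=lambda p:np.array(p,float)*[220/628,210/600]+[220,100]
P=onplane('top',T([(388,330),(516,322)]),.125);print(P,P.mean(0),np.linalg.norm(P[0]-P[1]))
d=np.radians(-3.5)
h=P.mean(0)
arm.move_gripper(.36,60)
arm.movep([h[0]-.02,h[1],.30],ori([np.cos(d),np.sin(d),0]))
print(arm.read_time(),arm.read_joint_positions())
pose=(arm.read_tool_pos(),arm.read_eef_rot()); np.save('w2.npy',np.r_[pose[0],pose[1]]); print(pose)
im=snapshot('wrist');cv2.imwrite('pics/w2.png',im)
E
```

```text
[[ 0.5296 -0.1974  0.125 ]
 [ 0.5239 -0.3043  0.125 ]] [ 0.5267 -0.2509  0.125 ] 0.10700141504889997
4.1417 [ 0.0952  0.525   0.5064  1.6908 -0.295   1.0023  0.6471]
(array([ 0.5078, -0.2488,  0.3001]), array([ 0.5149,  0.4856, -0.5136,  0.4851]))
```

View pics/w2.png

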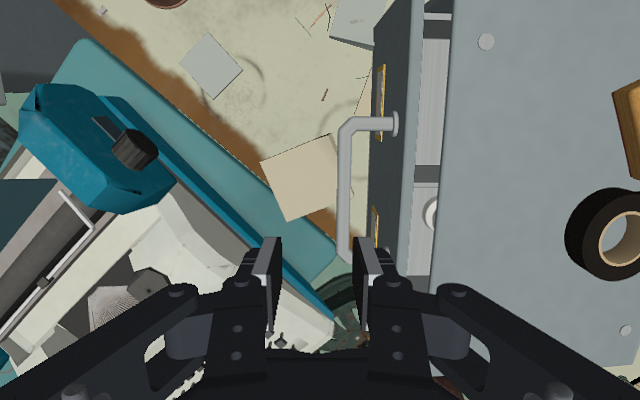

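```bash
python3 - <<'E'
from h import *
np.set_printoptions(precision=4,suppress=True)
w=np.load('w2.npy');pose=(w[:3],w[3:])
im=cv2.imread('pics/w2.png')
for v in (150,190,230): print(v,im[v,325:365].mean(1).astype(int))
cv2.imwrite('pics/w2z.png',cv2.resize(im[0:300,300:500],(480,600)*1,interpolation=cv2.INTER_CUBIC))
print('bar',onplane('wrist',[(345,150),(344.5,230),(345,125)],.125,pose))
print('roof edge',onplane('wrist',[(452,10),(437,280)],.155,pose))
print('front top outer',onplane('wrist',[(417,10),(401,280)],.152,pose))
E
```

```text
150 [171 171 170 169 169 168 167 167 168 154 136 136 115 115 138 156 162 164
 164 162 161 160 162 164 163 149 141 170 175 176 176 176 176 176 176 175
 174 174 174 173]
190 [178 178 177 176 176 177 177 176 177 177 180 147 112 129 151 161 164 164
 162 161 160 161 163 163 147 173 149 122 167 178 175 175 177 176 176 177
 176 176 176 177]
230 [ 84  83  83  83  83  83  83  82  82  82  74  94 124 146 160 164 164 163
 161 161 161 163 164 148 125 129 133 135 138 140 142 146 150 157 163 170
 175 176 177 179]
bar [[ 0.5303 -0.217   0.125 ]
 [ 0.5277 -0.2764  0.125 ]
 [ 0.5309 -0.1998  0.125 ]]
roof edge [[ 0.5926 -0.1355  0.155 ]
 [ 0.5881 -0.3054  0.155 ]]
front top outer [[ 0.5732 -0.1342  0.152 ]
 [ 0.5639 -0.3054  0.152 ]]
```

View pics/w2z.png

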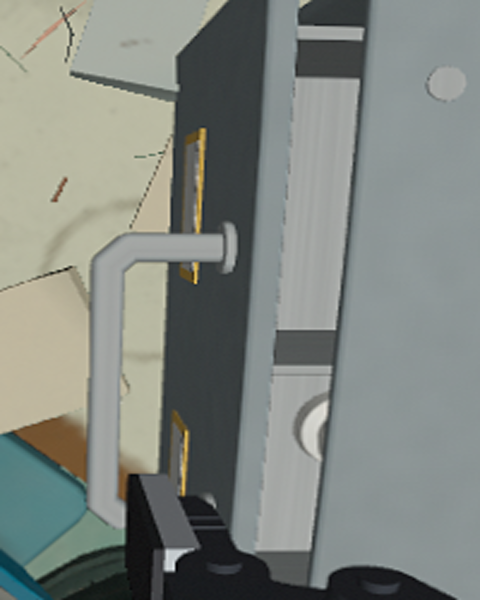

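```bash
python3 - <<'E'
from h import *
from station import arm,snapshot
np.set_printoptions(precision=4,suppress=True)
d=np.radians(-3.5);dx=np.array([np.cos(d),np.sin(d),0])
h=np.array([.5285,-.252,.179])
q=ori(dx)
arm.line_to(h+[0,0,.05],.25,q)
arm.line_to(h,.2)
f0=arm.read_ft_force()
arm.move_gripper(0,40); print(arm.read_opening(),f0,arm.read_ft_force(),arm.read_tool_pos(),arm.read_time())
p=np.array(arm.read_tool_pos())
arm.line_to(p-.105*dx,.15); print(arm.read_ft_force())
p=p-.105*dx
for k in range(8):
    p=p-.006*dx; arm.line_to(p,.06); f=arm.read_ft_force(); print(k,f,arm.read_tool_pos())
    if abs(f[0])>15: break
print(arm.read_time())
E
```

```text
0.09475178554083818 [ 0.519  -0.0009  4.2636] [-0.6378  0.6809  8.1838] [ 0.5292 -0.2527  0.1811] 5.3667
[-0.7141 -0.7175 -0.6323]
0 [-0.4721 -0.3929 -1.4775] [ 0.4189 -0.2461  0.1811]
1 [ 0.033  -2.4156 -0.0635] [ 0.412  -0.2457  0.1812]
2 [-1.2873 -2.0861 -0.8759] [ 0.4057 -0.2453  0.1811]
3 [ 5.173  -2.6779 -6.3343] [ 0.4025 -0.2451  0.1812]
4 [ 15.7351  -3.1893 -17.2708] [ 0.4019 -0.2449  0.1813]
7.4583
```

```bash
python3 - <<'E'
from h import *
from station import arm,snapshot
np.set_printoptions(precision=4,suppress=True)
arm.move_gripper(.36); p=np.array(arm.read_tool_pos())
arm.line_to(p+[0.001,0,.12],.3); p=np.array(arm.read_tool_pos())
a=np.radians(12.4)
cv2.imwrite('pics/s3.png',snapshot('scene')); cv2.imwrite('pics/t3.png',snapshot('top'))
pose=(arm.read_tool_pos(),arm.read_eef_rot()); np.save('w3.npy',np.r_[pose[0],pose[1]])
cv2.imwrite('pics/w3.png',snapshot('wrist')); print(arm.read_time())
b=cv2.imread('pics/t3.png');cv2.imwrite('pics/t3z.png',cv2.resize(cv2.convertScaleAbs(b[100:310,220:440],alpha=1.6),(628,600),interpolation=cv2.INTER_CUBIC))
E
```

```text
8.5
```

View pics/t3z.png

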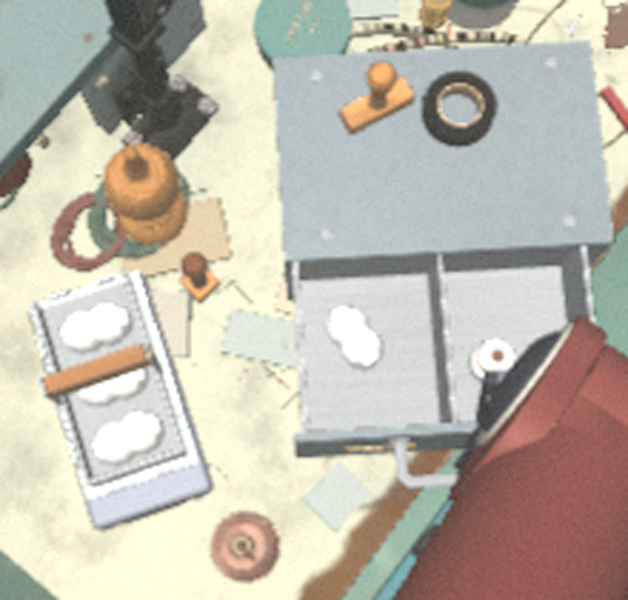

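View pics/s3.png

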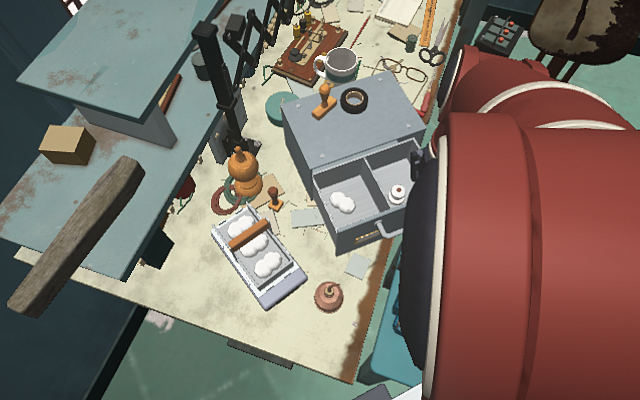

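View pics/w3.png

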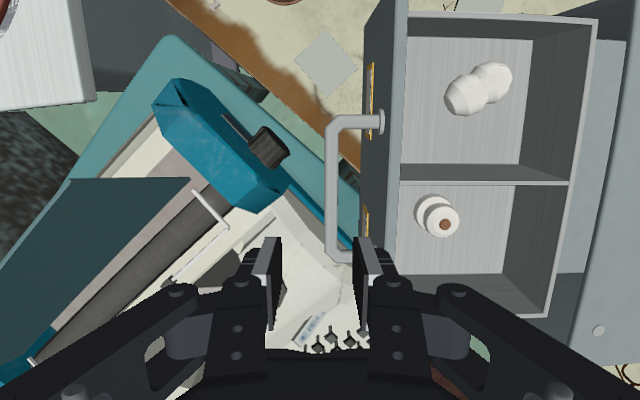

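```bash
python3 - <<'E'
from h import *
np.set_printoptions(precision=4,suppress=True)
w=np.load('w3.npy');pose=(w[:3],w[3:])
d=np.radians(-3.5);dx=np.array([np.cos(d),np.sin(d),0]);dy=np.array([-np.sin(d),np.cos(d),0])
h=np.array([.402,-.245,0])
def loc(P): P=P-h; return np.c_[P@dx,P@dy,P[:,2]]
for n,uv,z in [('midwall edges L/R side @front,back',[(400,180),(398,186),(568,180),(566,187)],.095),
 ('left side wall inner front/back; back wall L',[(404,12),(592,22),(592,16),(600,16)],.095),
 ('front inner top L',[(407,5),(392,250)],.152),
 ('case roof edge',[(640,30),(590,200),(560,370)],.155),
 ('floor corners L bay', [(408,40),(403,162),(527,45),(518,165)],.014),
 ('stock egg',[(479,88),(463,97),(496,77)],.034),('knob',[(440,218)],.05),
 ('handle',[(331,190)],.125)]:
    P=onplane('wrist',uv,z,pose); print(n,P.tolist().__len__()); print(np.c_[P,loc(P)])
T=lambda p:np.array(p,float)*[220/628,210/600]+[220,100]
P=onplane('top',T([(355,336),(340,318),(370,352)]),.034);print('egg top',np.c_[P,loc(P)])
P=onplane('top',T([(293,262),(302,430),(438,255),(450,425)]),.095);print('wall top: side outer back/front, mid',np.c_[P,loc(P)])
P=onplane('top',T([(285,258),(610,243)]),.155);print('roof front',np.c_[P,loc(P)])
P=onplane('top',T([(400,442),(428,483)]),.125);print('hdl',np.c_[P,loc(P)])
E
```

```text
midwall edges L/R side @front,back 4
[[ 0.4607 -0.2423  0.095   0.0584  0.0062  0.095 ]
 [ 0.4591 -0.2472  0.095   0.0571  0.0013  0.095 ]
 [ 0.6025 -0.2504  0.095   0.2004  0.0068  0.095 ]
 [ 0.6014 -0.2564  0.095   0.1997  0.0008  0.095 ]]
left side wall inner front/back; back wall L 4
[[ 0.4648 -0.1174  0.095   0.0549  0.1312  0.095 ]
 [ 0.6108 -0.1272  0.095   0.2012  0.1303  0.095 ]
 [ 0.6105 -0.1228  0.095   0.2007  0.1347  0.095 ]
 [ 0.6174 -0.1227  0.095   0.2075  0.1352  0.095 ]]
front inner top L 2
[[ 0.453  -0.126   0.152   0.0436  0.1219  0.152 ]
 [ 0.4426 -0.2768  0.152   0.0424 -0.0292  0.152 ]]
case roof edge 3
[[ 0.5983 -0.1422  0.155   0.1896  0.1146  0.155 ]
 [ 0.5759 -0.2491  0.155   0.1738  0.0066  0.155 ]
 [ 0.5757 -0.3876  0.155   0.1821 -0.1317  0.155 ]]
floor corners L bay 4
[[ 0.4877 -0.1252  0.014   0.0782  0.1248  0.014 ]
 [ 0.482  -0.2428  0.014   0.0798  0.0071  0.014 ]
 [ 0.6055 -0.1336  0.014   0.1963  0.1236  0.014 ]
 [ 0.6041 -0.2527  0.014   0.2022  0.0047  0.014 ]]
stock egg 3
[[ 0.5493 -0.1731  0.034   0.1426  0.0807  0.034 ]
 [ 0.5342 -0.1807  0.034   0.1281  0.0723  0.034 ]
 [ 0.5653 -0.1638  0.034   0.158   0.091   0.034 ]]
knob 1
[[ 0.5098 -0.2929  0.05    0.1105 -0.0413  0.05  ]]
handle 1
[[ 0.4043 -0.2396  0.125   0.002   0.0055  0.125 ]]
egg top [[ 0.5447 -0.1759  0.034   0.1382  0.0777  0.034 ]
 [ 0.563  -0.1644  0.034   0.1558  0.0903  0.034 ]
 [ 0.5284 -0.1876  0.034   0.1227  0.065   0.034 ]]
wall top: side outer back/front, mid [[ 0.6048 -0.1263  0.095   0.1952  0.1309  0.095 ]
 [ 0.4586 -0.1169  0.095   0.0487  0.1313  0.095 ]
 [ 0.5962 -0.2527  0.095   0.1943  0.0042  0.095 ]
 [ 0.4483 -0.2415  0.095   0.0459  0.0064  0.095 ]]
roof front [[ 0.5933 -0.1188  0.155   0.1832  0.1377  0.155 ]
 [ 0.5747 -0.3846  0.155   0.1809 -0.1288  0.155 ]]
hdl [[ 0.4363 -0.1947  0.125   0.0312  0.0523  0.125 ]
 [ 0.401  -0.2127  0.125  -0.003   0.0322  0.125 ]]
```

```bash
python3 - <<'E'
from h import *
from station import arm,snapshot
np.set_printoptions(precision=4,suppress=True)
a=np.radians(12.4);q=ori([np.cos(a),np.sin(a),0])
g=np.array([.5265,.0474,.181])
arm.move_gripper(.6,60)
arm.movep(g+[0,0,.1],q)
arm.line_to(g+[0,0,.001],.15)
print(arm.read_ft_force(),arm.read_tool_pos())
pose=(arm.read_tool_pos(),arm.read_eef_rot()); np.save('w4.npy',np.r_[pose[0],pose[1]])
cv2.imwrite('pics/w4.png',snapshot('wrist')); print(arm.read_time())
E
```

```text
[0.3707 0.9731 0.1059] [0.5271 0.0467 0.1827]
10.9083
```

View pics/w4.png

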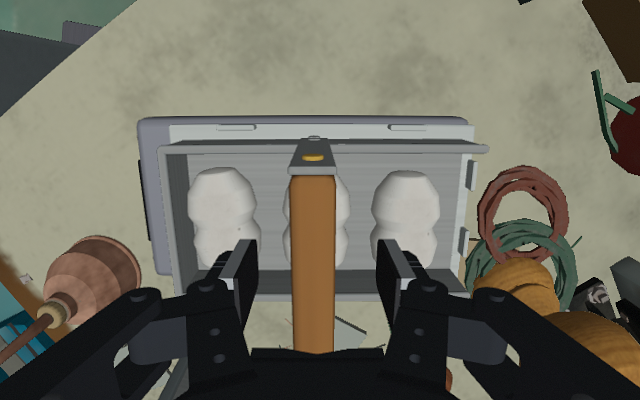

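```bash
python3 - <<'E'
from h import *
from station import arm,snapshot
np.set_printoptions(precision=4,suppress=True)
arm.move_gripper(0,90)
p=np.array(arm.read_tool_pos());print(arm.read_opening(),p,arm.read_eef_rot(),arm.read_ft_force())
np.save('grasp.npy',np.r_[p,arm.read_eef_rot()])
arm.line_to(p+[0,0,.02],.08); arm.line_to(p+[0,0,.145],.12)
print(arm.read_opening(),arm.read_ft_force(),arm.read_tool_pos(),arm.read_time())
cv2.imwrite('pics/w5.png',snapshot('wrist')); cv2.imwrite('pics/s5.png',snapshot('scene'))
E
```

```text
0.1701341264022631 [0.5265 0.0474 0.1828] [ 0.4432  0.5511 -0.4428  0.5511] [-2.3443  0.912   6.2921]
0.17353511223351176 [-0.366  -1.2378 -5.3421] [0.5259 0.0475 0.3269] 12.925
```

View pics/w5.png

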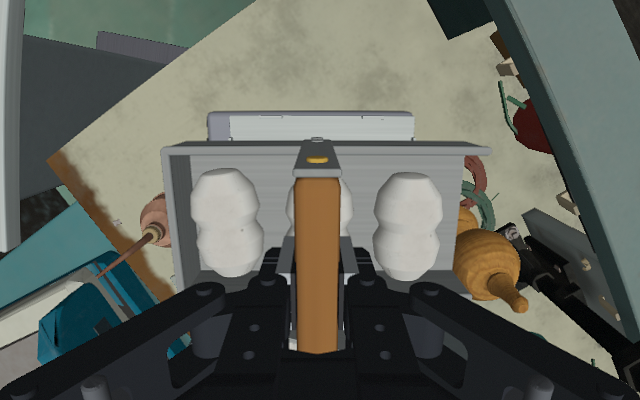

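View pics/s5.png

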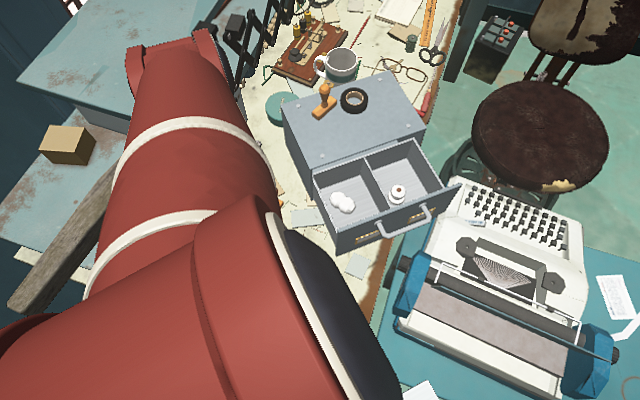

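```bash
cat >> h.py <<'E'
D=np.radians(-3.5);DX=np.array([np.cos(D),np.sin(D),0]);DY=np.array([-np.sin(D),np.cos(D),0]);H0=np.array([.402,-.245,0])
def W(x,y,z): return H0+x*DX+y*DY+[0,0,z]
def dump(th,s=.070,x=.104,z=.105,y=.131):
    t=np.radians(th); lip=W(x,y-s*np.cos(t),z-s*np.sin(t))
    p,q=panpose(lip,-93.5,th); R=Rn.from_quat(q).as_matrix()
    return p-.0018*R[:,0],q
E
python3 - <<'E'
from h import *
from station import arm,snapshot
np.set_printoptions(precision=4,suppress=True)
for th in range(0,46,5): p,q=dump(th);print(th,p,arm.ik(p,q))
p,q=dump(0,z=.185); 
arm.line_to(p,.06,q)
print(p,arm.read_tool_pos(),arm.read_joint_positions(),arm.read_ft_force(),arm.read_time())
cv2.imwrite('pics/w6.png',snapshot('wrist')); cv2.imwrite('pics/t6.png',snapshot('top'))
E
```

```text
0 [ 0.515  -0.1006  0.2478] [-0.387   0.6232  0.8591  1.8727 -0.5887  0.9205 -0.8795]
5 [ 0.5143 -0.1131  0.249 ] [-0.3049  0.6193  0.8265  1.8576 -0.6461  0.9774 -0.7974]
10 [ 0.5135 -0.1257  0.2491] [-0.2244  0.6245  0.7978  1.8404 -0.7011  1.042  -0.7192]
15 [ 0.5127 -0.1382  0.2481] [-0.1477  0.6385  0.7746  1.8214 -0.7532  1.1138 -0.6453]
20 [ 0.512  -0.1506  0.246 ] [-0.0768  0.6611  0.7587  1.8008 -0.8026  1.1923 -0.5757]
25 [ 0.5112 -0.1627  0.2429] [-0.0139  0.6922  0.7528  1.7787 -0.8505  1.2782 -0.5094]
30 [ 0.5105 -0.1746  0.2387] [ 0.0465  0.7276  0.7451  1.7552 -0.8917  1.3648 -0.4518]
35 [ 0.5098 -0.186   0.2334] [ 0.1058  0.7652  0.7316  1.7303 -0.9257  1.4485 -0.4037]
40 [ 0.5091 -0.1969  0.2272] [ 0.1629  0.8048  0.7138  1.7043 -0.9542  1.5291 -0.3635]
45 [ 0.5085 -0.2073  0.2201] [ 0.2234  0.8422  0.6798  1.6772 -0.9735  1.5988 -0.3352]
[ 0.515  -0.1006  0.3278] [ 0.5151 -0.1003  0.3278] [-0.4502  0.5368  0.9491  1.7674 -0.4874  1.0931 -0.9665] [-0.9692 -0.0988 -5.8017] 15.65
```

View pics/w6.png

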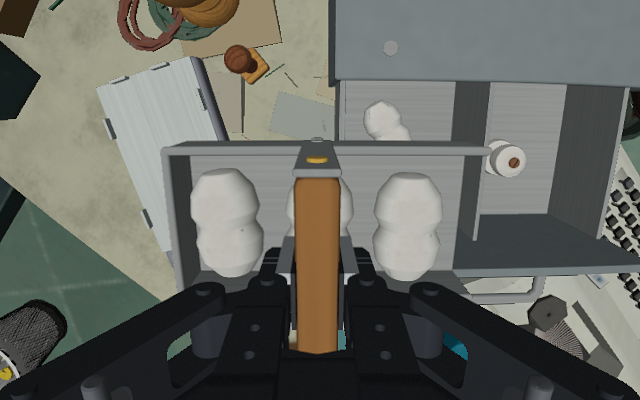

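View pics/t6.png

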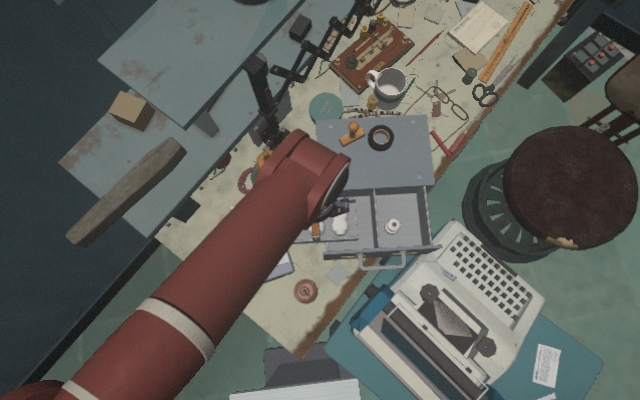

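```bash
python3 - <<'E'
from h import *
from station import arm,snapshot
np.set_printoptions(precision=4,suppress=True)
p,q=dump(0); arm.line_to(p,.1,q); print(arm.read_ft_force())
for th in (6,12,15):
    p,q=dump(th); arm.line_to(p,.05,q); print(th,arm.read_ft_force())
print(arm.read_tool_pos(),p,arm.read_time())
cv2.imwrite('pics/w7.png',snapshot('wrist'))
E
```

```text
[ 0.9522 -0.1753 -5.8447]
6 [ 0.6336  0.6749 -5.9795]
12 [ 0.4713 -0.012  -6.7065]
15 [-0.2222 -0.1895 -5.2948]
[ 0.5128 -0.1382  0.248 ] [ 0.5127 -0.1382  0.2481] 17.9
```

View pics/w7.png

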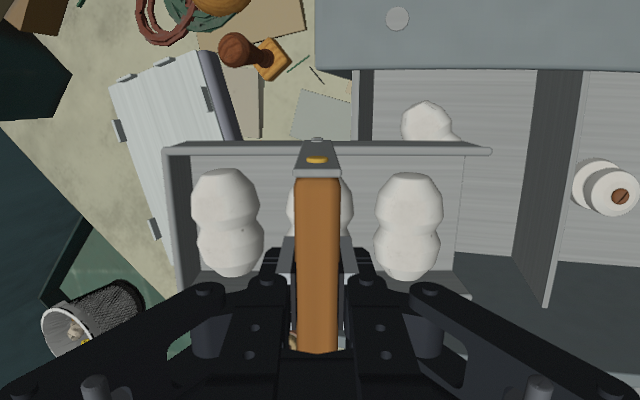

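```bash
python3 - <<'E'
from h import *
from station import arm,snapshot
np.set_printoptions(precision=4,suppress=True)
ims=[]
for th in (17,18.5,20):
    p,q=dump(th); arm.line_to(p,.03,q); im=snapshot('wrist'); ims.append(im[60:300,130:]); f=arm.read_ft_force(); print(th,f)
    x=im[185:235,360:470]; 
    ref=cv2.imread('pics/w7.png')[185:235,360:470]; dd=np.abs(x.astype(int)-ref).mean(); print(dd)
    if dd>25: break
print(arm.read_time())
cv2.imwrite('pics/w8.png',cv2.resize(np.vstack(ims),None,fx=.8,fy=.8))
E
```

```text
17 [-0.244   0.4752 -4.9847]
1.3029696969696969
18.5 [-0.5195  0.0885 -6.3657]
2.150909090909091
20 [-0.479   0.773  -5.9833]
2.8365454545454547
18.9667
```

View pics/w8.png

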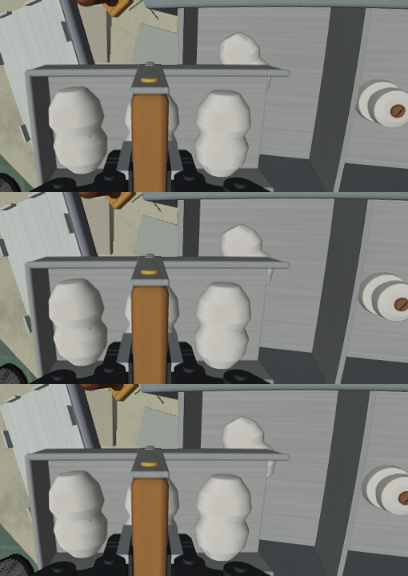

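```bash
python3 - <<'E'
from h import *
from station import arm,snapshot
np.set_printoptions(precision=4,suppress=True)
ims=[];ref=cv2.imread('pics/w8.png')
ref=snapshot('wrist')
for th in (21,22,23,24,25,26,27):
    p,q=dump(th); arm.line_to(p,.03,q); im=snapshot('wrist'); ims.append(im[60:300,130:])
    dd=np.abs(im[185:235,360:440].astype(int)-ref[185:235,360:440]).mean(); print(th,arm.read_ft_force(),dd)
    if dd>15: break
for k in range(2):
    arm.pause(.15); ims.append(snapshot('wrist')[60:300,130:])
print(arm.read_time())
cv2.imwrite('pics/w9.png',cv2.resize(np.vstack(ims[-3:]),None,fx=.8,fy=.8))
E
```

```text
21 [-0.7128 -0.04   -5.9541] 1.5441666666666667
22 [-0.6958 -0.6908 -5.9236] 3.84475
23 [-0.193  -1.4778 -6.2269] 7.148083333333333
24 [-0.7135 -0.8138 -6.1891] 12.055916666666667
25 [ 0.8411 -0.7704 -5.8958] 18.369666666666667
20.9167
```

View pics/w9.png

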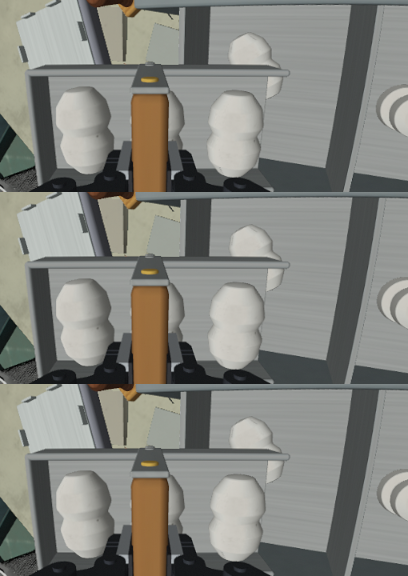

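```bash
python3 - <<'E'
from h import *
from station import arm,snapshot
np.set_printoptions(precision=4,suppress=True)
ims=[]
for th in (26,27,28):
    p,q=dump(th); arm.line_to(p,.025,q); ims.append(snapshot('wrist')[60:300,130:]); arm.pause(.15); ims.append(snapshot('wrist')[60:300,130:])
print(arm.read_ft_force(),arm.read_time())
cv2.imwrite('pics/w10.png',cv2.resize(np.vstack([np.hstack(ims[i:i+2]) for i in (0,2,4)]),None,fx=.75,fy=.75))
E
```

```text
[-0.607   0.1948 -5.5491] 22.4167
```

View pics/w10.png

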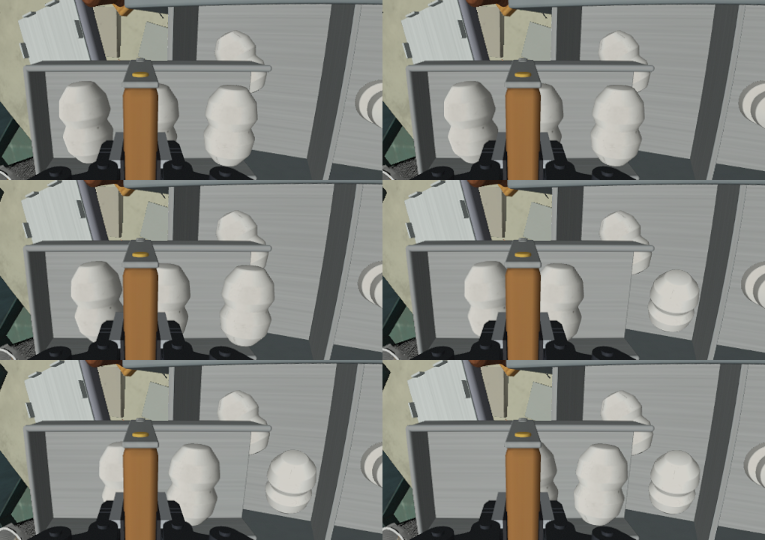

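```bash
python3 - <<'E'
from h import *
from station import arm,snapshot
ims=[]
for k in range(6):
    arm.pause(.12); ims.append(snapshot('wrist')[60:300,130:])
print(arm.read_ft_force(),arm.read_time())
cv2.imwrite('pics/w11.png',cv2.resize(np.vstack([np.hstack(ims[i:i+2]) for i in (0,2,4)]),None,fx=.75,fy=.75))
E
```

```text
[-0.22714811  0.37463066 -4.65299721] 23.4167
```

View pics/w11.png

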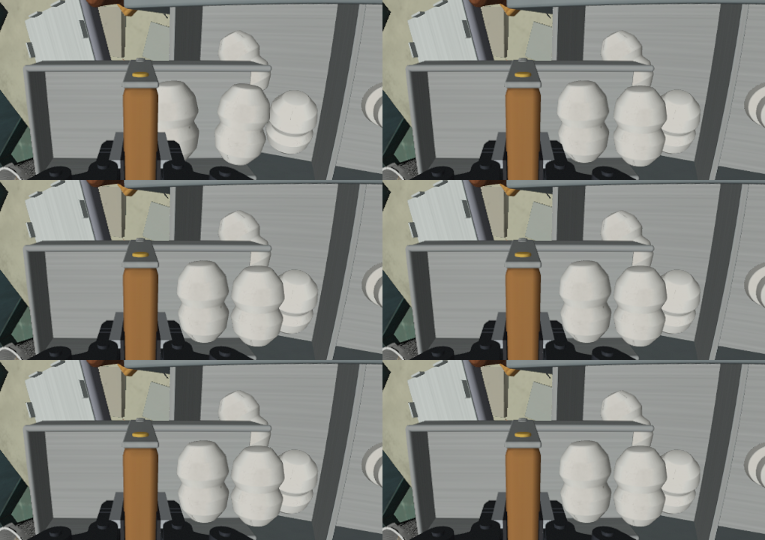

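```bash
python3 - <<'E'
from h import *
from station import arm,snapshot
ims=[]
for s in (.062,.054,.046,.040):
    p,q=dump(28,s=s); arm.line_to(p,.05,q); ims.append(snapshot('wrist')[60:300,130:])
for k in range(2):
    arm.pause(.1); ims.append(snapshot('wrist')[60:300,130:])
print(arm.read_ft_force(),arm.read_time())
cv2.imwrite('pics/w12.png',cv2.resize(np.vstack([np.hstack(ims[i:i+2]) for i in (0,2,4)]),None,fx=.75,fy=.75))
E
```

```text
[ 0.86298111 -0.18310214 -2.4050762 ] 25.1083
```

View pics/w12.png

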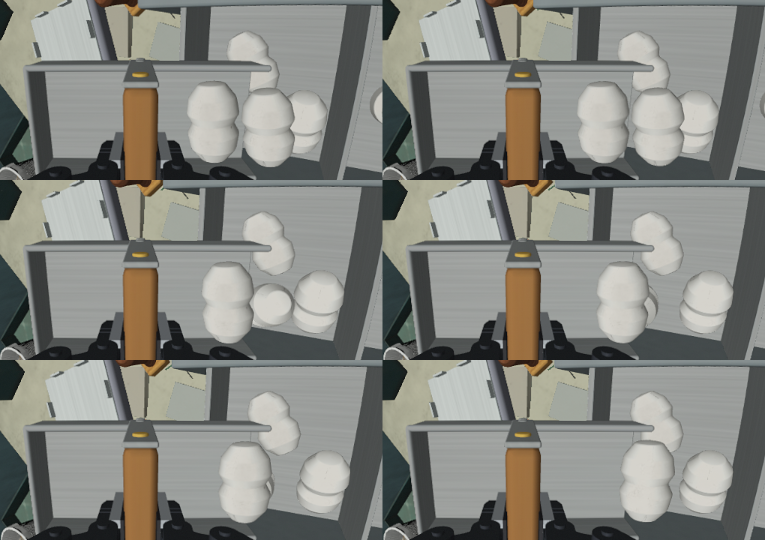

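```bash
python3 - <<'E'
from h import *
from station import arm,snapshot
im=snapshot('wrist'); f=arm.read_ft_force(); arm.pause(.15)
im2=snapshot('wrist');print(f,arm.read_ft_force(),arm.read_time())
cv2.imwrite('pics/w13.png',np.vstack([im[60:330],im2[60:330]]))
E
```

```text
[ 0.5842126   0.64844207 -3.17995965] [-0.47315376  0.94373116 -2.34245332] 25.3583
```

View pics/w13.png

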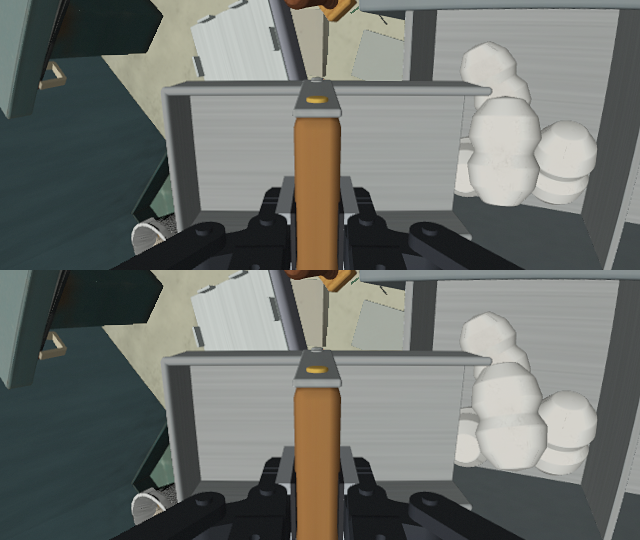

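```bash
python3 - <<'E'
from h import *
from station import arm,snapshot
np.set_printoptions(precision=4,suppress=True)
p,q=dump(28,s=.0); arm.line_to(p,.08,q)
cv2.imwrite('pics/w14.png',snapshot('wrist'))
p,q=dump(0,s=.0,z=.19); arm.line_to(p,.08,q)
cv2.imwrite('pics/w15.png',snapshot('wrist'))
print(arm.read_ft_force(),arm.read_time(),arm.read_tool_pos())
E
```

```text
[ 0.502  -0.1708 -2.9818] 27.4833 [ 0.519  -0.0317  0.3327]
```

View pics/w14.png

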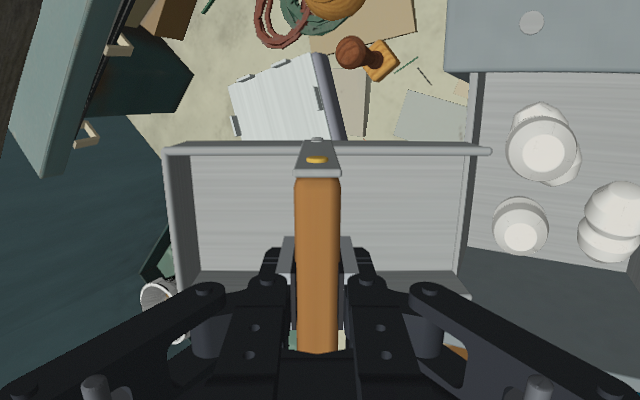

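View pics/w15.png

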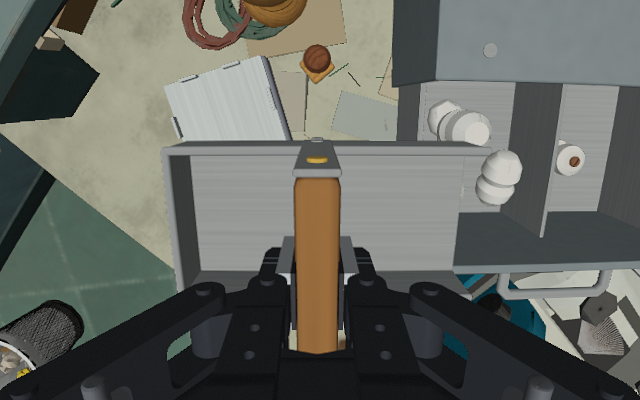

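```bash
python3 - <<'E'
from h import *
from station import arm,snapshot
np.set_printoptions(precision=4,suppress=True)
g=np.load('grasp.npy'); p,q=g[:3],g[3:]
arm.line_to(p+[0,0,.145],.07,q)
arm.line_to(p+[0,0,.03],.15,q)
pose=(arm.read_tool_pos(),arm.read_eef_rot()); np.save('w16.npy',np.r_[pose[0],pose[1]])
cv2.imwrite('pics/w16.png',snapshot('wrist'))
print(arm.read_ft_force(),arm.read_time(),arm.read_tool_pos(),p)
E
```

```text
[ 0.6394  1.0802 -2.2853] 30.45 [0.5273 0.0473 0.2139] [0.5265 0.0474 0.1828]
```

View pics/w16.png

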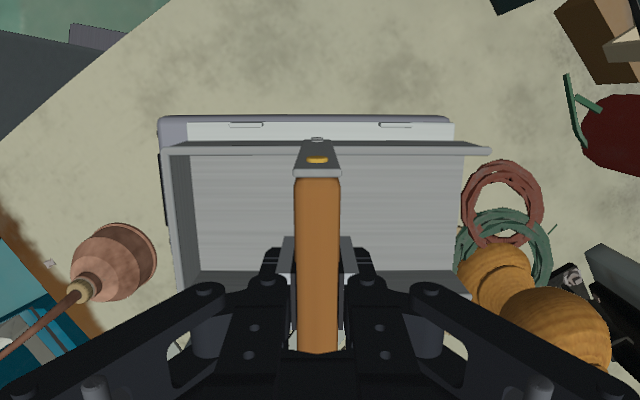

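Pan is level, empty and aligned above the scale; lowering it with a force check.

```bash
python3 - <<'E'
from h import *
from station import arm,snapshot
np.set_printoptions(precision=4,suppress=True)
g=np.load('grasp.npy'); p,q=g[:3],g[3:]
for dz in (.012,.006,.003,.001,0,-.001,-.002):
    arm.line_to(p+[0,0,dz],.06,q); f=np.array(arm.read_ft_force()); print(dz,f,arm.read_tool_pos())
    if f[2]>6: break
cv2.imwrite('pics/w17.png',snapshot('wrist'));print(arm.read_time())
E
```

```text
0.012 [ 1.3174 -0.6887 -2.5825] [0.5262 0.0474 0.1944]
0.006 [ 0.1513  0.2669 -2.5895] [0.5262 0.0474 0.1885]
0.003 [ 0.327   0.783  -3.2359] [0.5264 0.0474 0.1857]
0.001 [ 0.3396 -0.24   -2.9079] [0.5264 0.0474 0.1837]
0 [ 0.4714  0.4501 -2.121 ] [0.5266 0.0474 0.1829]
-0.001 [-0.8857 -0.1998  5.4345] [0.5266 0.0474 0.1829]
-0.002 [-3.7691  0.4278 11.6455] [0.5266 0.0473 0.1828]
32.45
```

View pics/w17.png

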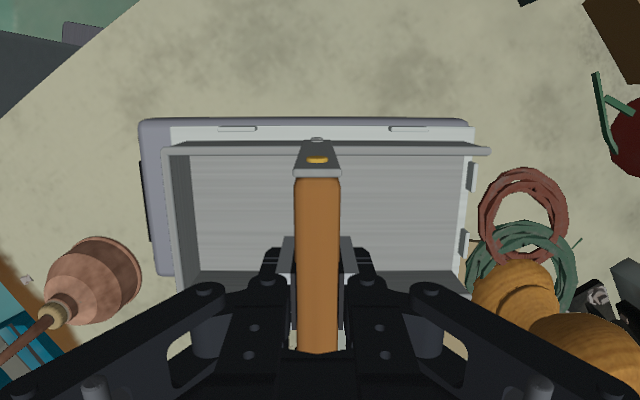

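```bash
python3 - <<'E'
from h import *
from station import arm,snapshot
np.set_printoptions(precision=4,suppress=True)
arm.line_to(np.load('grasp.npy')[:3],.02)
arm.move_gripper(.6); p=np.array(arm.read_tool_pos())
arm.line_to(p+[0,0,.12],.2)
arm.move_gripper(.36,40)
q=ori(DX); h=np.array([.4025,-.2455,.181])
arm.movep(h+[0,0,.11],q)
pose=(arm.read_tool_pos(),arm.read_eef_rot()); np.save('w18.npy',np.r_[pose[0],pose[1]])
cv2.imwrite('pics/w18.png',snapshot('wrist')); cv2.imwrite('pics/t18.png',snapshot('top'));print(arm.read_time())
b=cv2.imread('pics/t18.png');cv2.imwrite('pics/t18z.png',cv2.resize(cv2.convertScaleAbs(b[100:310,220:440],alpha=1.6),(628,600),interpolation=cv2.INTER_CUBIC))
E
```

```text
35.5333
```

View pics/w18.png

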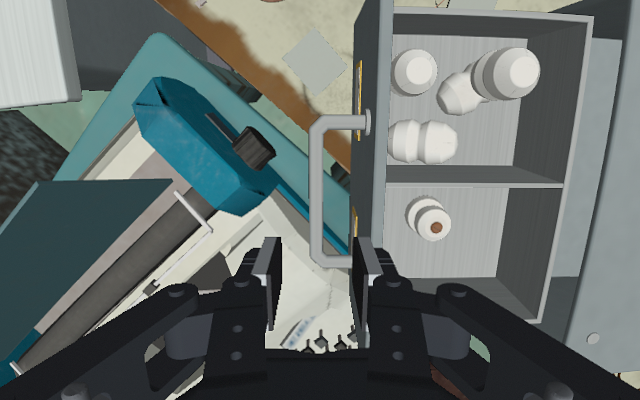

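View pics/t18z.png

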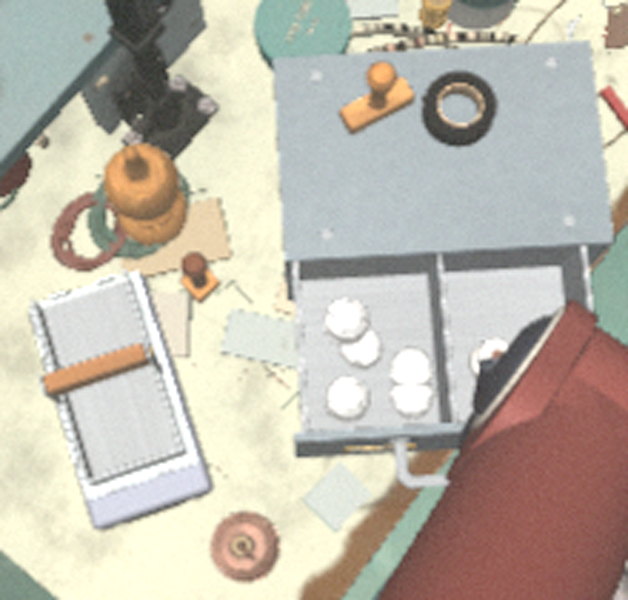

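```bash
python3 - <<'E'
from h import *
from station import arm,snapshot
np.set_printoptions(precision=4,suppress=True)
for n,uv in (('w3',[(331,190)]),('w18',[(317.5,190)])):
    w=np.load(n+'.npy'); print(w[:3],onplane('wrist',uv,.125,(w[:3],w[3:])))
E
```

```text
[ 0.3935 -0.2432  0.2999] [[ 0.4043 -0.2396  0.125 ]]
[ 0.4037 -0.2441  0.2909] [[ 0.4054 -0.2378  0.125 ]]
```

```bash
python3 - <<'E'
from h import *
from station import arm,snapshot
np.set_printoptions(precision=4,suppress=True)
q=ori(DX); h=np.array([.404,-.245,.181])
arm.line_to(h+[0,0,.04],.2,q); arm.line_to(h,.12)
print(arm.read_ft_force())
arm.move_gripper(0,30); print(arm.read_opening())
p=np.array(arm.read_tool_pos()); 
arm.line_to(p+.128*DX,.08); print(arm.read_ft_force(),arm.read_tool_pos())
for k in range(10):
    arm.line_to(p+(.128+.003*(k+1))*DX,.04); f=arm.read_ft_force(); print(k,f,arm.read_tool_pos())
    if f[0]<-12: break
cv2.imwrite('pics/w19.png',snapshot('wrist'));print(arm.read_time())
E
```

```text
[0.6263 0.6461 6.3768]
0.10159873149884836
[-0.5233  0.6769  2.4473] [ 0.5329 -0.2532  0.1824]
0 [-1.3279  1.9425  3.0496] [ 0.536  -0.2534  0.1824]
1 [-0.3621  2.0079  4.5937] [ 0.5392 -0.2535  0.1824]
2 [0.6485 1.2768 3.0248] [ 0.5422 -0.2537  0.1824]
3 [-4.0761  2.2611  7.9209] [ 0.5429 -0.2538  0.1824]
4 [-9.4221  3.9318 12.8449] [ 0.5433 -0.2539  0.1824]
5 [-14.5488   6.3505  16.505 ] [ 0.5437 -0.2541  0.1823]
40.1583
```

View pics/w19.png

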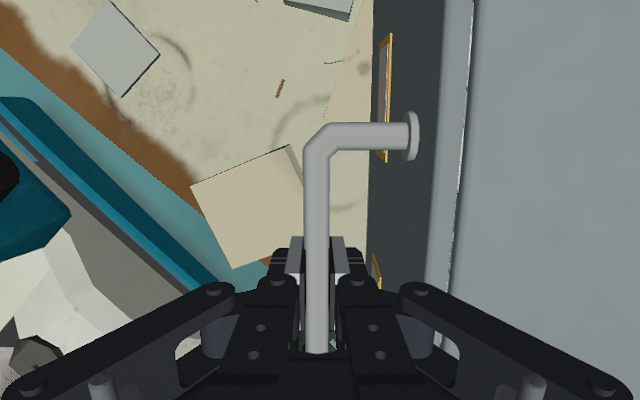

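```bash
python3 - <<'E'
from h import *
from station import arm,snapshot
np.set_printoptions(precision=4,suppress=True)
p=np.array(arm.read_tool_pos()); 
arm.move_gripper(.34); print(arm.read_tool_pos())
p=np.array(arm.read_tool_pos());arm.line_to(p-.002*DX,.05)
p=np.array(arm.read_tool_pos());arm.line_to(p+[0,0,.10],.2)
p=np.array(arm.read_tool_pos());arm.line_to(p+[-.06,0,.06],.2)
pose=(arm.read_tool_pos(),arm.read_eef_rot()); np.save('w20.npy',np.r_[pose[0],pose[1]])
cv2.imwrite('pics/w20.png',snapshot('wrist'))
arm.movep([.43,-.24,.36],pose[1])
b=snapshot('top');cv2.imwrite('pics/t20.png',b); cv2.imwrite('pics/s20.png',snapshot('scene'));print(arm.read_time())
cv2.imwrite('pics/t20z.png',cv2.resize(cv2.convertScaleAbs(b[100:310,220:440],alpha=1.6),(628,600),interpolation=cv2.INTER_CUBIC))
E
```

```text
[ 0.5408 -0.2547  0.1816]
42.5917
```

View pics/w20.png

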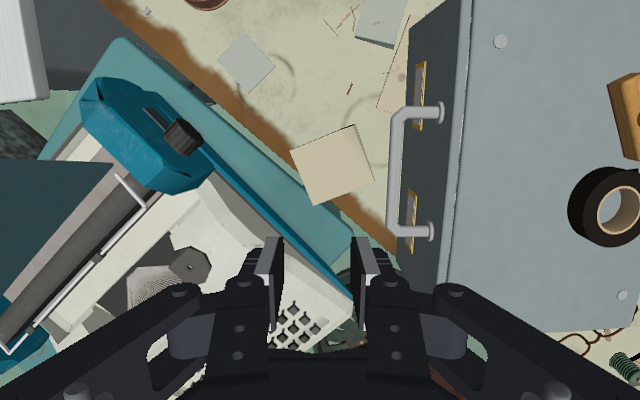

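View pics/t20z.png

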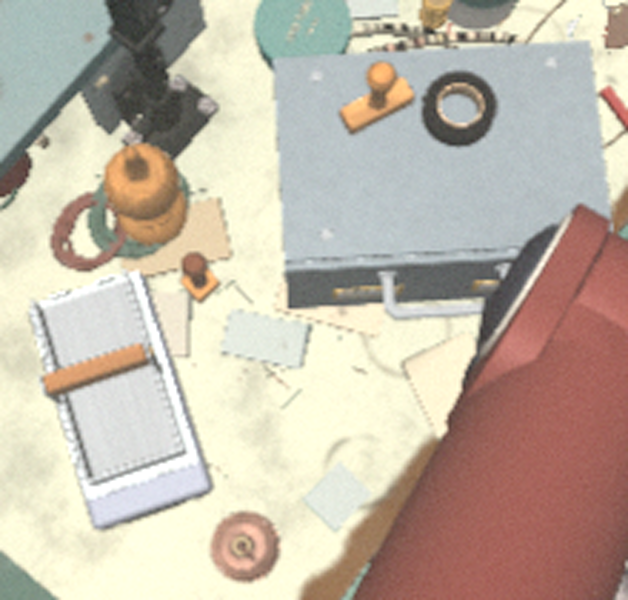

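View pics/s20.png

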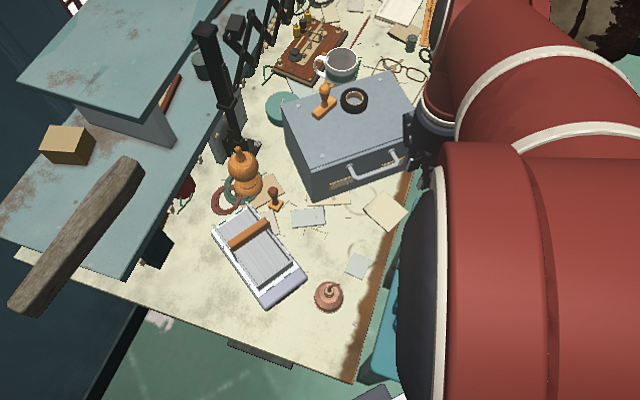

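```bash
python3 - <<'E'
from h import *
np.set_printoptions(precision=4,suppress=True)
w=np.load('w20.npy');print(w[:3],onplane('wrist',[(397.5,150),(396,190)],.125,(w[:3],w[3:])))
a=cv2.imread('pics/w20.png');b=cv2.imread('pics/w19.png')
cv2.imwrite('pics/gap.png',np.hstack([cv2.resize(a[0:200,380:520],(420,600),interpolation=cv2.INTER_CUBIC),cv2.resize(b[0:250,360:520],(380,600),interpolation=cv2.INTER_CUBIC)]))
E
```

```text
[ 0.4794 -0.2537  0.3392] [[ 0.5471 -0.23    0.125 ]
 [ 0.5458 -0.2635  0.125 ]]
```

View pics/gap.png

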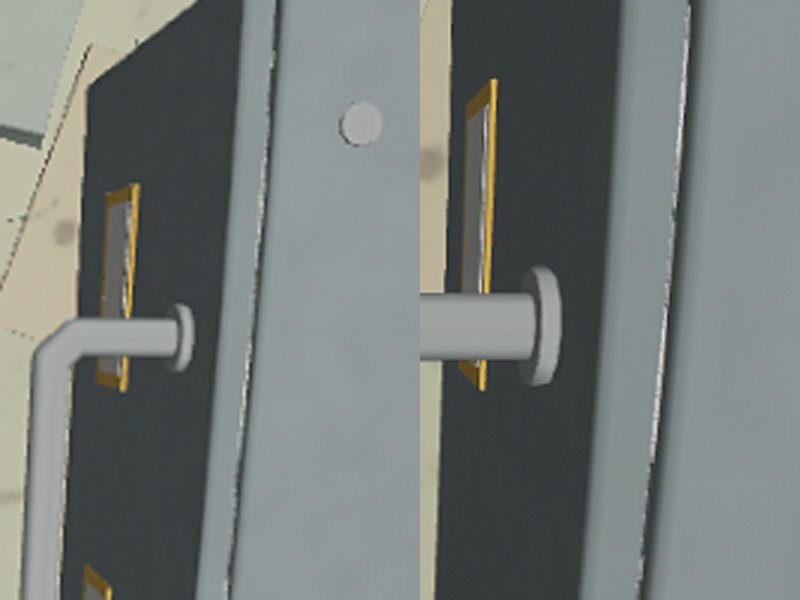

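```bash
python3 - <<'E'
from h import *
from station import arm,snapshot
np.set_printoptions(precision=4,suppress=True)
q=ori(DX); h=np.array([.5445,-.254,.181])
arm.move_gripper(0,30)
arm.movep(h-.07*DX+[0,0,.06],q); arm.line_to(h-.06*DX,.15)
for k in range(16):
    if k<6: d=.06-.005*(k+1)
    else: d=.03-.002*(k-5)
    arm.line_to(h-d*DX,.06); f=arm.read_ft_force()
    if k>3: print(round(d,4),f,arm.read_tool_pos())
    if f[0]<-10: break
p=np.array(arm.read_tool_pos()); arm.line_to(p-.05*DX,.15); p=np.array(arm.read_tool_pos()); arm.line_to(p+[0,0,.15],.25)
print(arm.read_time())
pose=(arm.read_tool_pos(),arm.read_eef_rot())
im=snapshot('wrist');cv2.imwrite('pics/w21.png',im); np.save('w21.npy',np.r_[pose[0],pose[1]])
E
```

```text
0.035 [ 0.4664  0.2709 -0.3425] [ 0.5099 -0.2518  0.181 ]
0.03 [-0.9725 -0.5526 -0.438 ] [ 0.5149 -0.2521  0.181 ]
0.028 [-0.5089  0.1043  0.059 ] [ 0.5166 -0.2523  0.181 ]
0.026 [ 0.2119 -0.0338 -0.5489] [ 0.5187 -0.2524  0.181 ]
0.024 [-0.0284  0.6259 -0.4705] [ 0.5207 -0.2525  0.181 ]
0.022 [ 0.4192  0.9437 -0.0433] [ 0.5227 -0.2526  0.181 ]
0.02 [-0.8682 -0.9462  0.3266] [ 0.5241 -0.2529  0.1809]
0.018 [-5.0203  0.8261  3.5474] [ 0.5244 -0.253   0.1808]
0.016 [-7.9761  1.225   6.5941] [ 0.5247 -0.253   0.1808]
0.014 [-11.9374   2.173    8.7147] [ 0.525  -0.2531  0.1808]
48.8833
```

View pics/w21.png

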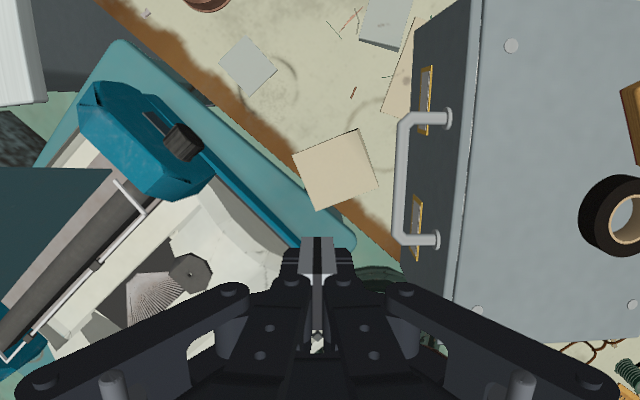

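```bash
python3 - <<'E'
from station import ticket,arm
print(ticket.finish_job(),arm.read_time())
E
```

```text
the job is handed in; nothing more can be done
the job is handed in; nothing more can be done
```

The job is handed in, with the robot clear of everything at about 49 s of the 67 s allowed.

- **Drawer:** I pulled it out to its stop. The stock egg insulator was in the left bay and the knob insulator in the right.
- **Tipping:** I carried the pan over by its oak bar and tipped it up to 28° over the left bay's outer wall. All three insulators slid off the open front into that bay without the gripper touching them.
    - The lip was about 55–75 mm above the bay floor at release. The outer wall is 81 mm above that floor, so the lip could go no lower.
    - The second insulator caught on the first, which had landed on end. I drew the pan back slowly and it dropped in beside it.
- **Pan:** It went back to its original spot, at the same height to 0.1 mm. Pictures show it empty and between the lugs.
- **Shutting:** I pushed the drawer in for about 141 mm until it resisted. A second gentle push met a firm stop straight away. A thin sliver of gap shows at the drawer front in the pictures, before and after I let go.

**Last checks:** Before shutting, the pictures showed four insulators in the left bay, one or more of them on end or leaning, and the knob alone in the right. In the last overhead and scene views, the oil can, seal, stamps and tape roll looked unmoved. I did not check inside the drawer after shutting it.

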